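# Refit the stove knob and hold the gas valve in

### The arm

A 6-joint arm with a two-finger parallel gripper is mounted at the origin on the work surface. World frame = base frame: x ahead of the robot, y to its left, z up, the work surface at z = 0. Lengths are in mm, angles in rad, forces in N, time in s.
With the tool pointing down it reaches from about 400 to 925 mm from the base axis. Payload 12.5 kg.
Tool frame: the origin (TCP) lies midway between the tips of the shut fingers; the grasp point (between the pads) lies 19 mm behind it; z points along the fingers, y is the line along which they close (so a half turn about z gives the same grasp; the last joint's range is limited). The gripper opens to 95 mm and grips with 3 to 60 N. Pads are 20 mm wide; open, the fingers measure 119 mm over their backs; the gripper's body (75 mm by 180 mm) begins 59 mm behind the grasp point.
Start: joints at [-1.428, 0.491, 1.559, -0, 1.092, -0.106], TCP at [153.923, -605.768, 214.661] pointing down, gripper open.
Joint ranges: [-3.1, 3.1], [-0.84, 2.19], [0.05, 2.79], [-1.13, 4.28], [0.06, 2.93], [-2.69, 2.69]. Speed limits (rad/s): [2.22, 2.22, 2.79, 3.14, 3.14, 3.14].

### API

Orientations are given as [roll, pitch, yaw] about the fixed x, y, z axes, in that order (R = Rz(yaw) Ry(pitch) Rx(roll)).
In Python, from cell import state, viewer, env, models gives the robot as it stands. The module is installed in compiled form; this text tells all that it offers.
- The arm moves only by the tool arm_command, never from a script. Its argument "rows" is a list of rows, each a list of 2 entries, a list of its own where there are three numbers: the shift along the tool's x, y, z normalised to -1 to 1, where 1 is 0.25 m, then the turn about the tool's z normalised to -1 to 1, where 1 is pi rad. A call has exactly 5 rows; each row shifts and turns the commanded pose from where the row before left it, along the tool's axes as they then stand; what a row does not reach is not made up. A row lasts 1/10 s, in which the tool goes at most 50 mm and 8.59 degrees, less where a joint would pass 70% of its speed; a pose out of reach is approached as far as the arm can. A call with a number of a shift or a turn outside -1 to 1 is refused whole. A call with a gripper value outside its range is refused whole. "claw" is the opening, from 0 (shut) to 1 (fully open), set as the call begins (left out, the last holds). The fingers move at their own pace and stop on an object; the grip force is fixed at half the most. Time passes only in rows, so rows that do not move let the fingers close, or fill a call up. It gives the time, the measured TCP pose, the force, the opening and the grip force at its end, in the units of the state.
- state(): the state, without advancing time (a new reading comes with each control period).
- viewer.read_camera(name): name is "scene" or "side" or "wrist"; returns (picture, depth): 420x560x3 uint8, red, green, blue; 420x560 float32, mm along the optical axis (not along the pixel's ray), 0 where there is no reading.
- viewer.get_calibration(name): a dict with "camera_matrix" (3x3 intrinsics, pixels), "world_to_cam" (4x4, takes a point from world to camera coordinates). Camera axes: x right, y up, looking along -z (the intrinsics and any distortion apply to the point x, -y, -z); pixel columns grow to the right and rows downward; lengths in mm; the calibration is good to about 2 mm. A picture is of the moment at which its call begins: read the wrist's pose just before it. get_calibration takes no time and is no camera call; for the wrist camera it gives the pose at the moment of the call.
- env.job_done(): hands the job in; it is judged then, once.
Trained networks look in the newest picture that a camera, given by its name, has taken for a name from the list of things; names that differ only in an ending like _2 or _b are one class to them, and where a whole thing is asked for, a point or a joint stands for the part that bears it (a point fixed in the world has none). Each returns a list of dicts, best first, with "confidence" (0 to 1); they miss things now and then, are a little off and sometimes report something else, mostly with a low value. They report only what shows in the picture. A call takes as long as a camera call. They do not tell look-alikes from the thing itself.
- models.search_frame(camera, label): "position" ([x, y, z] in mm, in world coordinates, good to about 4 mm: the middle of the surface that is visible of it).
- models.mark_of(camera, label): "position" ([x, y, z] in mm, in world coordinates, good to about 4 mm: a listed point, or the origin of a listed thing).
The state is a dict: "t": time; "joints": joint angles; "qvel": joint speeds; "tau": joint torques, N m; "eef_pos": TCP position; "tcp_rot": TCP orientation; "ft_force": force on the tool from outside, world axes, zero at the start; "moment": the same for the moment, N m; "opening": opening from 0.0 (shut) to 1.0 (fully open); "grip_force": force on a finger pad.
Only numpy, scipy, OpenCV 4.12 (cv2) and the standard library are available. Lean on these libraries where they do the work, as an engineer would, in place of code of your own. Each camera call takes 0.05 s, during which the arm holds its last target. There are 200 camera calls.

### The job

The black control knob of the table-top stove has come off. Pick it up, turn it so that its D-shaped bore matches the D-shaped brass spindle on the stove (knob's white pointer towards the white tick mark on the deck), push it fully home on the spindle, then keep pressing so that the sprung spindle goes down close to its stop, as one does to keep a pilot flame alight. Finish while still holding the knob pressed in, and leave the cup and the jar alone.

Things in the scene. Friction and masses are not known exactly. Their poses are not given: they have to be found in the camera images.
- knob_center (a point): Centre of the loose black knob (half-way up, on its axis; z up). It stands on the table: 34 mm high, 44 mm long along its own x (rounded ends), two upright flats 28 mm apart facing its +y and -y, to grip; about 60 g. A white pointer line on top runs from the middle to the +x end. The bore below is blind, 17 mm deep: this point is also the middle of its closed end.
- knob_mark (a point): Point on the knob 18 mm from knob_center along the knob's +x (below the white pointer line), at half height. The D-shaped bore in the underside, on the axis, is 13.4 mm in diameter and has its flat side towards this +x end, 1.7 mm from the axis.
- spindle_tip (a point): Middle of the top of the stove's upright brass D-spindle (12 mm diameter, top 3 mm tapered), on its axis, z up; it moves down with the spindle, which cannot turn. Unpressed it is 27 mm above the control deck. The knob enters only if its x axis points as the spindle's does (loose by about 0.1 rad). Fully home, knob_center coincides with this point, the knob 10 mm clear of the deck.
- spindle_mark (a point): Point 18 mm from spindle_tip along the spindle's +x, at its height. The spindle's flat faces this way, 1 mm from the axis; a white tick is painted on the deck below.
- spindle (a joint): How far the spindle is pressed down, in m: 0 unpressed, 0.008 at its stop. Spring return: about 3 N starts it moving, 11 N at the stop (1 N per mm).
- cup_center (a point): Bystander: white ceramic cup, 68 mm across and 68 mm high; the point is half-way up. Leave alone.
- jar_center (a point): Bystander: amber glass jar with red lid, 60 mm across and 70 mm high; the point is half-way up. Leave alone.
- stove: Fixed table-top stove, same x, y and yaw as the spindle; origin on the table below the spindle. Grey control deck, 75 mm above the table, from -115 to 135 mm in x and -62 to 52 mm in y; beyond it on the -y side a white top at the same height bears a black grate and a blue lidded pan (104 mm in radius, lid knob up to 173 mm above the table) centred at x 10, y -230 mm.
Things that resemble listed ones, but are neither listed nor needed, are in the scene too. Of the things that look like the part that bears knob_center, the largest one is meant.

How it is judged:
By the outcome, as a careful person would: the job done as asked, in the order asked, and still so for the second after the job is handed in, while the arm keeps its last pose, push and grip.
It also fails if it takes over 40 s, if anything falls off the work surface, if the arm or the gripper's body presses on something with over 40 N, if the wrist force passes 120 N, or if a joint passes its speed limit or range.

## Working session

There is one attempt and no reset: what is moved stays moved. The work goes in short steps, Python scripts to look and compute and a tool call to move; the robot and the scene stay as the last step left them, time stands still between calls to the robot, and variables do not carry over. Pictures are saved under pics/ and viewed, at most 10 in all, crops included, and the job is handed in when it is done.

Besides the shell and the picture viewer there is one more tool, called as name([rows], argument=value, ...), one row to a line, values as JSON. arm_command: Moves the arm, as the interface text tells. Scaled input: -1 to 1 covers 0.25 m each way for a shift and pi rad each way for a turn. Its arguments: {"type":"object","properties":{"rows":{"type":"array","items":{"type":"array"}},"claw":{"type":"number"}},"required":["rows"]}

```bash
mkdir -p pics
cat > h.py <<'E'
import numpy as np, cv2
from cell import state, viewer, env, models
def save(n,im): cv2.imwrite(f'pics/{n}.png',cv2.cvtColor(np.ascontiguousarray(im),cv2.COLOR_RGB2BGR))
def cloud(cal,d):
    K=np.array(cal['camera_matrix']);T=np.linalg.inv(np.array(cal['world_to_cam']))
    v,u=np.indices(d.shape);x=(u-K[0,2])/K[0,0]*d;y=(v-K[1,2])/K[1,1]*d
    P=np.stack([x,-y,-d,np.ones_like(d)],-1)@T.T
    return P[...,:3]
def pix(cal,p):
    K=np.array(cal['camera_matrix']);c=np.array(cal['world_to_cam'])@np.r_[p,1];c=K@[c[0],-c[1],-c[2]];return (c[:2]/c[2]).round(0)
E
python3 - <<'E'
from h import *
ims=[]
for c in ['scene','side']:
    cal=viewer.get_calibration(c); im,d=viewer.read_camera(c); save(c,im)
    for l in ['knob_center','knob_mark','spindle_tip','spindle_mark','cup_center','jar_center','stove']:
        for r in models.mark_of(c,l)[:4]: print(c,l,np.round(r['position']),round(r['confidence'],2),pix(cal,r['position']))
print(state())
E
```

```text
scene knob_center [519. 102.  16.] 0.91 [321. 249.]
scene knob_center [530.  15.  14.] 0.84 [290. 218.]
scene knob_center [436. 148.  15.] 0.65 [379. 249.]
scene knob_mark [526.  28.  13.] 0.88 [296. 222.]
scene knob_mark [533.  89.  15.] 0.84 [310. 247.]
scene knob_mark [453. 148.  13.] 0.58 [370. 254.]
scene knob_mark [ 556. -197.  101.] 0.54 [223. 117.]
scene spindle_tip [ 545. -189.  100.] 0.46 [230. 118.]
scene spindle_mark [ 558. -198.  104.] 0.52 [222. 116.]
scene cup_center [458. 288.  30.] 0.61 [424. 316.]
scene jar_center [642. 283.  32.] 0.63 [313. 371.]
scene stove [ 543. -190.    2.] 0.65 [235. 156.]
side knob_center [519. 103.  18.] 0.87 [272. 263.]
side knob_center [440. 152.  12.] 0.74 [295. 298.]
side knob_center [527.  16.  12.] 0.55 [291. 239.]
side knob_mark [530.  31.  12.] 0.69 [286. 243.]
side knob_mark [450. 148.  12.] 0.64 [291. 295.]
side knob_mark [530.  86.  16.] 0.6 [272. 257.]
side spindle_tip [ 540. -188.  102.] 0.44 [333. 153.]
side spindle_mark [ 563. -198.  100.] 0.6 [326. 149.]
side cup_center [455. 286.  33.] 0.67 [244. 339.]
side jar_center [641. 284.  32.] 0.78 [158. 294.]
side stove [ 546. -188.   -3.] 0.75 [329. 191.]
{'t': 0.8, 'joints': array([-1.42762004e+00,  4.90883807e-01,  1.55886989e+00, -2.15602280e-05,
        1.09167029e+00, -1.05606997e-01]), 'qvel': array([ 0.00119256, -0.00024497, -0.00100516,  0.00106418, -0.0005732 ,
        0.0011632 ]), 'tau': array([-7.82214033e-05, -6.12415481e+01, -2.58428246e+01,  6.92084664e-02,
        4.45977913e-02, -1.28403127e-05]), 'eef_pos': array([ 153.90895046, -605.79411814,  214.68139393]), 'tcp_rot': array([3.14142694e+00, 3.68071484e-05, 2.48793222e-01]), 'ft_force': array([ 0.91822337, -0.78139414,  0.07878791]), 'moment': array([0.02134679, 0.04631949, 0.01885072]), 'grip_force': 0.0, 'opening': 0.9994337814221167}
```

View pics/scene.png

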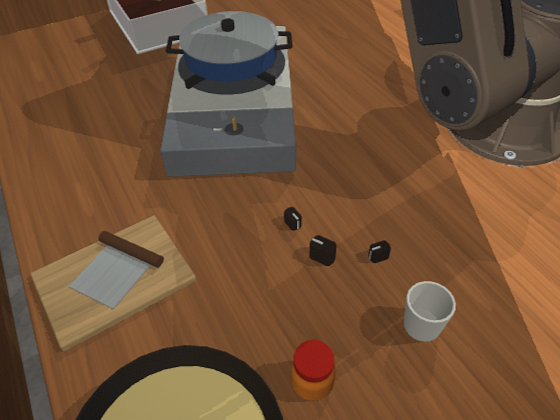

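View pics/side.png

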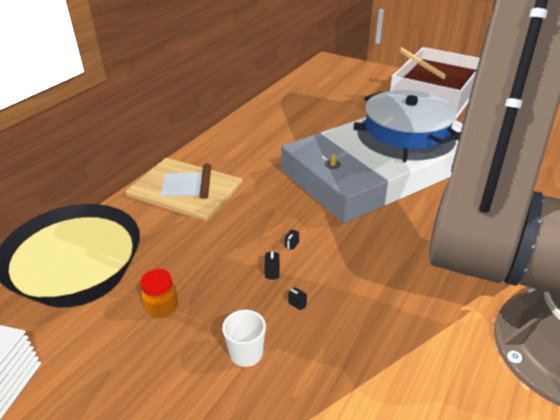

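The scene picture shows three knob-like parts, at (293,218), (322,250) and (379,251). The middle one looks largest. The brass spindle is at (234,122), with its white tick to the left at (218,129). I'll check sizes in the depth data and one close crop.

```bash
cat >> h.py <<'E'
def fit(P,im,c,zlo,zhi,r=40):
    m=(np.hypot(P[...,0]-c[0],P[...,1]-c[1])<r)&(P[...,2]>zlo)&(P[...,2]<zhi)
    q=P[m][:,:2].astype(np.float32); return m,cv2.minAreaRect(q),q
E
python3 - <<'E'
from h import *
for c in ['scene','side']:
    cal=viewer.get_calibration(c); im,d=viewer.read_camera(c); P=cloud(cal,d)
    for k in [(519,102),(528,16),(438,150)]:
        m=(np.hypot(P[...,0]-k[0],P[...,1]-k[1])<35)&(P[...,2]>6); zt=np.percentile(P[m][:,2],95)
        t=m&(P[...,2]>zt-4); R=cv2.minAreaRect(P[t][:,:2].astype(np.float32))
        w=t&(im.min(-1)>120)
        print(c,k,'ztop',zt.round(1),R,'white',P[w].mean(0).round(1),w.sum())
        if k[0]==519 and w.sum()>2:
            cc=np.array(R[0]);v=P[w][:,:2].mean(0)-cc;print(' yaw',np.arctan2(v[1],v[0]),np.hypot(*v))
    m=(np.hypot(P[...,0]-543,P[...,1]+189)<60)&(abs(P[...,2]-75)<6)&(im.min(-1)>150); print('tick',P[m].mean(0),m.sum())
    m=(np.hypot(P[...,0]-543,P[...,1]+189)<25)&(P[...,2]>90); print('sp',P[m].mean(0),P[m][:,2].max() if m.any() else 0)
    if c=='scene':
        u,v=322,250; save('crop',cv2.resize(im[v-60:v+40,u-60:u+80],None,fx=5,fy=5,interpolation=cv2.INTER_CUBIC))
E
```

```text
scene (519, 102) ztop 35.5 ((519.47998046875, 105.36186218261719), (29.1893253326416, 41.77481460571289), 32.22870635986328) white [524.6  96.2  35.1] 19
 yaw -1.0624468176236996 10.474650740883202
scene (528, 16) ztop 27.4 ((528.108154296875, 17.56800651550293), (21.92095375061035, 33.54032897949219), 4.734505653381348) white [526.   26.   26.6] 11
scene (438, 150) ztop 27.8 ((437.3131103515625, 150.30404663085938), (21.801870346069336, 32.63426971435547), 82.95880126953125) white [445.2 149.4  27.2] 14
tick [ 574.13245073 -201.64911066   76.0832118 ] 2
sp [ 541.51246917 -182.80780657   97.94611884] 103.14638533949324
side (519, 102) ztop 34.4 ((519.3170166015625, 104.8560562133789), (26.357412338256836, 42.96540451049805), 31.744304656982422) white [523.3  95.4  33.5] 22
 yaw -1.1706467770729378 10.240769958807734
side (528, 16) ztop 26.8 ((525.8921508789062, 17.73869514465332), (21.299549102783203, 33.99185562133789), 7.09795618057251) white [525.6  24.6  25.1] 13
side (438, 150) ztop 26.7 ((435.37115478515625, 150.30885314941406), (22.67806625366211, 32.08794403076172), 77.72589111328125) white [443.7 148.4  25.5] 19
tick [ 569.95684995 -200.6617947    74.94029516] 16
sp [ 538.48029535 -182.99228669   95.96390434] 102.79135163712658
```

View pics/crop.png

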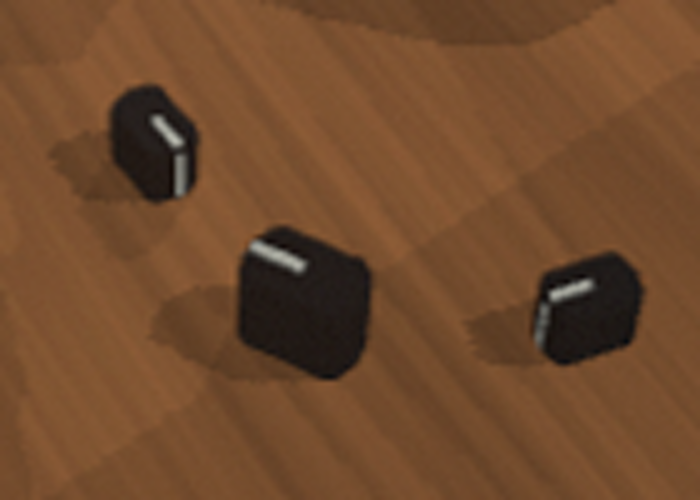

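The crop confirms the choice. The middle knob at (322,250) is the largest, 35 mm high against 27 mm for the others, with its pointer to the upper left. Next I'll plan the transit to above it.

```bash
cat >> h.py <<'E'
from scipy.spatial.transform import Rotation as R
def rows(p0,yaw0,wps,n,turn):
    """rows for waypoints wps with n[i] rows each, turn list (normalised) per row"""
    p=np.array(p0,float);y=yaw0;k=0
    for w,m in zip(wps,n):
        for i in range(m):
            s=(np.array(w)-p)/(m-i); M=R.from_euler('xyz',[np.pi,0,y]).as_matrix()
            a=np.round(M.T@s/250,3); t=turn[k] if k<len(turn) else 0
            p=p+M@(a*250); y-=t*np.pi; print([a.tolist(),t]); k+=1
            if k%5==0: print('--')
    print(p.round(1),round(y,3))
E
python3 -c "
from h import *
s=state();print(s['t']);rows(s['eef_pos'],s['tcp_rot'][2],[(380,-260,250),(519,104,200)],[10,10],[-.04]*15)"
```

```text
0.9
[[0.122, -0.112, -0.014], -0.04]
[[0.135, -0.096, -0.014], -0.04]
[[0.146, -0.078, -0.014], -0.04]
[[0.154, -0.059, -0.014], -0.04]
[[0.16, -0.039, -0.014], -0.04]
--
[[0.164, -0.019, -0.014], -0.04]
[[0.165, 0.002, -0.014], -0.04]
[[0.164, 0.022, -0.014], -0.04]
[[0.16, 0.043, -0.015], -0.04]
[[0.152, 0.063, -0.014], -0.04]
--
[[0.149, 0.046, 0.02], -0.04]
[[0.142, 0.064, 0.02], -0.04]
[[0.133, 0.082, 0.02], -0.04]
[[0.122, 0.097, 0.02], -0.04]
[[0.108, 0.112, 0.02], -0.04]
--
[[0.093, 0.125, 0.02], 0]
[[0.094, 0.125, 0.02], 0]
[[0.093, 0.125, 0.02], 0]
[[0.094, 0.124, 0.02], 0]
[[0.093, 0.125, 0.02], 0]
--
[519.1 103.9 199.9] 2.134
```

arm_command([
  [[0.122,-0.112,-0.014],-0.04],
  [[0.135,-0.096,-0.014],-0.04],
  [[0.146,-0.078,-0.014],-0.04],
  [[0.154,-0.059,-0.014],-0.04],
  [[0.16,-0.039,-0.014],-0.04],
], claw=1)

```text
t: 1.4
eef_pos: [267.7, -431.5, 232.4]
tcp_rot: [3.141, 0.0, 0.882]
ft_force: [0.9, -0.0, 0.6]
opening: 0.998
grip_force: 0.0
```

arm_command([
  [[0.164,-0.019,-0.014],-0.04],
  [[0.165,0.002,-0.014],-0.04],
  [[0.164,0.022,-0.014],-0.04],
  [[0.16,0.043,-0.015],-0.04],
  [[0.152,0.063,-0.014],-0.04],
])

```text
t: 1.9
eef_pos: [380.8, -258.7, 250.3]
tcp_rot: [3.141, 0.0, 1.51]
ft_force: [-0.1, 0.3, -0.5]
opening: 1.0
grip_force: 0.0
```

Run:
```python
from h import *
im,d=viewer.read_camera('wrist'); save('w1',im)
s=state();print(s['t'],s['eef_pos'],s['tcp_rot'])
```

```text
1.95 [ 382.75756893 -254.986273    250.80044743] [ 3.14006987e+00 -5.77904454e-04  1.51994030e+00]
```

View pics/w1.png

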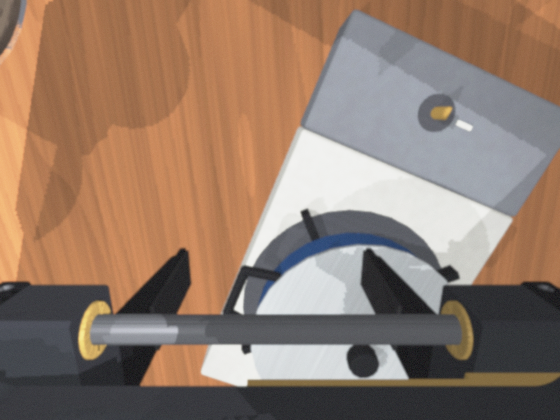

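The wrist view shows the spindle at (441,113), the tick at (464,126) and the boundary between the grey deck and the white top, from (303,127) to (512,217). The arm is settled here, so I'll measure the spindle's position and yaw.

```bash
cat >> h.py <<'E'
def spin():
    cal=viewer.get_calibration('wrist'); im,d=viewer.read_camera('wrist'); P=cloud(cal,d); print(cal.keys(),state()['qvel'].round(3).max())
    near=np.hypot(P[...,0]-541,P[...,1]+186)
    hsv=cv2.cvtColor(im,cv2.COLOR_RGB2HSV)
    deck=abs(P[...,2]-75)<5
    tk=deck&(near<45)&(im.min(-1)>170); t=P[tk].mean(0)
    print('deck z',np.median(P[deck&(near<60)][:,2]),'tick',t.round(1),tk.sum())
    top=(near<25)&(P[...,2]>99); print('tip',P[top].mean(0).round(1),top.sum(),P[top][:,2].max())
    c=P[top].mean(0)[:2]
    q=P[top][:,:2].astype(np.float32); print('mincircle',cv2.minEnclosingCircle(q))
    dk=deck&(near<26)&(im.max(-1)<85); print('disc',cv2.fitEllipse(cv2.convexHull(P[dk][:,:2].astype(np.float32))) if dk.sum()>20 else None,dk.sum())
    # deck/white border
    wh=deck&(im.min(-1)>165)
    L=[]
    for u in range(320,500,4):
        v=np.where(wh[:,u]&(near[:,u]>48))[0]
        if len(v): L.append(P[v[0],u,:2])
    l=cv2.fitLine(np.array(L,np.float32),cv2.DIST_HUBER,0,.01,.01).ravel(); print('border yaw',np.arctan2(l[1],l[0]),l)
    y=np.arctan2(l[1],l[0]); n=np.array([-np.sin(y),np.cos(y)]); print('dist tip to border',(c-l[2:])@n,'tick yaw',np.arctan2(*(t[:2]-c)[::-1]))
    for a in ['spindle_tip','spindle_mark']:
        for r in models.mark_of('wrist',a)[:1]: print(a,r)
E
python3 -c "
from h import *
spin()"
```

```text
dict_keys(['camera_matrix', 'world_to_cam']) 0.038
deck z 74.98964890304114 tick [ 571.  -201.1   76.3] 133
tip [ 540.  -186.5  101.3] 85 103.64383366228634
mincircle ((541.5325317382812, -186.89773559570312), 5.723586082458496)
disc None 0
border yaw -0.45315063 [ 8.9907223e-01 -4.3780029e-01  5.2413684e+02 -2.4842209e+02]
dist tip to border 62.665458224665194 tick yaw -0.44136977535442873
spindle_tip {'position': [545.5, -193.0, 102.1], 'confidence': 0.58}
```

arm_command([
  [[0.149,0.046,0.02],-0.04],
  [[0.142,0.064,0.02],-0.04],
  [[0.133,0.082,0.02],-0.04],
  [[0.122,0.097,0.02],-0.04],
  [[0.108,0.112,0.02],-0.04],
])

```text
t: 2.6
eef_pos: [449.7, -78.0, 224.6]
tcp_rot: [-3.141, 0.0, 2.135]
ft_force: [0.4, -1.1, -0.2]
opening: 1.0
grip_force: 0.0
```

arm_command([
  [[0.093,0.125,0.02],0],
  [[0.094,0.125,0.02],0],
  [[0.093,0.125,0.02],0],
  [[0.094,0.124,0.02],0],
  [[0.093,0.125,0.02],0],
])

```text
t: 3.1
eef_pos: [519.9, 104.0, 199.4]
tcp_rot: [-3.141, 0.0, 2.131]
ft_force: [-0.1, 0.1, 0.9]
opening: 1.0
grip_force: 0.0
```

Run:
```python
from h import *
viewer.read_camera('side')
cal=viewer.get_calibration('wrist'); im,d=viewer.read_camera('wrist'); P=cloud(cal,d); save('w2',im)
s=state();print(s['t'],s['eef_pos'],s['tcp_rot'])
m=(np.hypot(P[...,0]-519,P[...,1]-104)<35)&(P[...,2]>29)&(P[...,2]<40)
print(m.sum(), cv2.minAreaRect(P[m][:,:2].astype(np.float32)) if m.any() else '', P[m].mean(0))
w=m&(im.min(-1)>120); print('white',P[w].mean(0),w.sum(), cv2.fitLine(P[w][:,:2].astype(np.float32),cv2.DIST_L2,0,.01,.01).ravel() if w.sum()>3 else '')
```

```text
3.2 [520.30798754 105.68101101 198.83454248] [-3.14124094e+00 -4.81812135e-04  2.13387981e+00]
1039 ((519.7330932617188, 104.6502456665039), (27.701446533203125, 43.261878967285156), 31.35128402709961) [519.14317066 105.0938624   33.8016525 ]
white [525.1243313   94.81444768  34.4741437 ] 116 [ 4.8490050e-01 -8.7456936e-01  5.2512433e+02  9.4814445e+01]
```

View pics/w2.png

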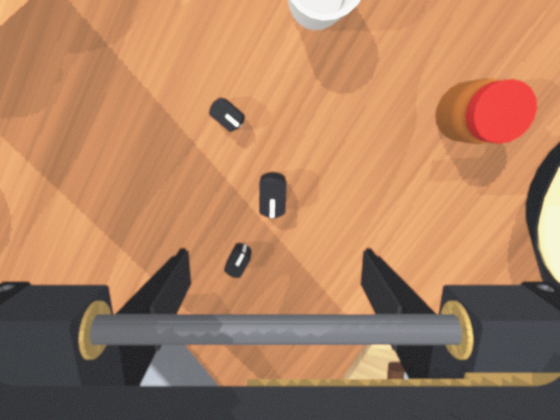

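The wrist view shows the big knob at (272,195), with its pointer towards the bottom of the image, aligned with the tool. The neighbours at (227,114) and (238,260) are clear of the finger lines. Descending.

```bash
python3 -c "
from h import *
s=state();print(s['t'],s['eef_pos'],s['tcp_rot'],s['qvel'].round(3));rows(s['eef_pos'],s['tcp_rot'][2],[(519.6,104.8,50)],[5],[.011])"
```

```text
3.2 [520.30798754 105.68101101 198.83454248] [-3.14124094e+00 -4.81812135e-04  2.13387981e+00] [-0.061 -0.032  0.047 -0.016  0.005 -0.07 ]
[[-0.0, -0.001, 0.119], 0.011]
[[-0.0, -0.001, 0.119], 0]
[[-0.001, -0.001, 0.119], 0]
[[-0.0, -0.001, 0.119], 0]
[[-0.001, -0.0, 0.119], 0]
--
[519.7 104.7  50.1] 2.099
```

arm_command([
  [[0,0,0.15],0.011],
  [[0,0,0.15],0],
  [[0,0,0.15],0],
  [[0,0,0.13],0],
  [[0,0,0],0],
])

```text
t: 3.7
eef_pos: [517.5, 102.0, 51.6]
tcp_rot: [-3.136, -0.003, 2.096]
ft_force: [-0.0, 0.4, 0.8]
opening: 0.999
grip_force: 0.0
```

```bash
python3 -c "
from h import *
viewer.read_camera('side')
s=state();print(s['t'],s['eef_pos'],s['tcp_rot'],s['qvel'].round(3),s['ft_force']);rows(s['eef_pos'],s['tcp_rot'][2],[(519.6,104.8,6)],[3],[])"
```

```text
3.75 [518.55857147 102.37478666  53.79489499] [-3.13822180e+00 -1.40372717e-03  2.09678010e+00] [ 0.01  -0.054 -0.032  0.001  0.026 -0.002] [0.33801498 0.06096137 0.99335995]
[[0.002, 0.003, 0.064], 0]
[[0.002, 0.003, 0.064], 0]
[[0.002, 0.002, 0.063], 0]
[519.5 104.7   6. ] 2.097
```

arm_command([
  [[0.002,0.003,0.06],0],
  [[0.001,0.002,0.06],0],
  [[0,0,0.05],0],
  [[0,0,0.022],0],
  [[0,0,0],0],
])

```text
t: 4.25
eef_pos: [520.0, 104.9, 7.1]
tcp_rot: [-3.141, 0.0, 2.099]
ft_force: [-0.3, 0.3, 0.6]
opening: 1.002
grip_force: 0.0
```

arm_command([
  [[0,0,0],0],
  [[0,0,0],0],
  [[0,0,0],0],
  [[0,0,0],0],
  [[0,0,0],0],
], claw=0.15)

```text
t: 4.75
eef_pos: [519.9, 105.2, 7.0]
tcp_rot: [3.141, 0.0, 2.099]
ft_force: [0.3, 0.8, -0.4]
opening: 0.635
grip_force: 0.0
```

arm_command([
  [[0,0,0],0],
  [[0,0,0],0],
  [[0,0,0],0],
  [[0,0,0],0],
  [[0,0,0],0],
])

```text
t: 5.25
eef_pos: [519.8, 105.2, 6.8]
tcp_rot: [-3.142, 0.0, 2.099]
ft_force: [-0.7, 0.9, -0.2]
opening: 0.292
grip_force: 30.0
```

Gripped: the opening is 27.7 mm, which matches the flats. Lifting, then planning the carry.

arm_command([
  [[0,0,-0.1],0],
  [[0,0,-0.15],0],
  [[0,0,-0.15],0],
  [[0,0,-0.12],0],
  [[0,0,0],0],
])

```text
t: 5.75
eef_pos: [521.3, 105.4, 140.4]
tcp_rot: [3.136, 0.003, 2.099]
ft_force: [1.0, 0.5, -0.9]
opening: 0.292
grip_force: 30.0
```

```bash
python3 -c "
from h import *
s=state();print(s['t'],s['eef_pos'],s['tcp_rot'],s['opening'],s['grip_force'],s['ft_force']);rows([519.8,105.2,136.8],2.099,[(541.3,-187.2,150)],[9],[-.038]*4+[-.037])"
```

```text
5.75 [521.278643   105.37224811 140.41258554] [3.13601852e+00 2.81196899e-03 2.09931841e+00] 0.2917938835860376 29.999904446303844 [ 1.04095255  0.53713723 -0.87207547]
[[-0.117, -0.057, -0.006], -0.038]
[[-0.109, -0.071, -0.006], -0.038]
[[-0.1, -0.083, -0.006], -0.038]
[[-0.09, -0.095, -0.006], -0.038]
[[-0.078, -0.105, -0.006], -0.037]
--
[[-0.065, -0.113, -0.006], 0]
[[-0.065, -0.113, -0.006], 0]
[[-0.065, -0.113, -0.005], 0]
[[-0.065, -0.112, -0.006], 0]
[ 541.4 -187.1  150. ] 2.693
```

arm_command([
  [[-0.117,-0.057,-0.006],-0.038],
  [[-0.109,-0.071,-0.006],-0.038],
  [[-0.1,-0.083,-0.006],-0.038],
  [[-0.09,-0.095,-0.006],-0.038],
  [[-0.078,-0.105,-0.006],-0.037],
])

```text
t: 6.25
eef_pos: [531.4, -58.5, 143.4]
tcp_rot: [-3.141, -0.001, 2.698]
ft_force: [0.7, 0.4, -0.3]
opening: 0.291
grip_force: 30.0
```

arm_command([
  [[-0.065,-0.113,-0.006],0],
  [[-0.065,-0.113,-0.006],0],
  [[-0.065,-0.113,-0.005],0],
  [[-0.065,-0.112,-0.006],0],
  [[0,0,0],0],
])

```text
t: 6.75
eef_pos: [541.4, -190.2, 149.0]
tcp_rot: [-3.141, -0.0, 2.69]
ft_force: [0.2, 0.3, -0.6]
opening: 0.294
grip_force: 30.0
```

arm_command([
  [[0,0,0.02],0],
  [[0,0,0.02],0],
  [[0,0,0.02],0],
  [[0,0,0],0],
  [[0,0,0],0],
])

```text
t: 7.25
eef_pos: [541.5, -186.5, 134.9]
tcp_rot: [-3.142, -0.0, 2.694]
ft_force: [0.5, 1.1, 0.1]
opening: 0.289
grip_force: 30.0
```

Run:
```python
from h import *
ims=[]
for c in ['scene','side']:
    cal=viewer.get_calibration(c); im,d=viewer.read_camera(c); u,v=pix(cal,[541,-187,110]).astype(int)
    ims.append(cv2.resize(im[max(v-50,0):max(v-50,0)+100,u-50:u+50],(400,400),interpolation=cv2.INTER_CUBIC))
    P=cloud(cal,d); m=(np.hypot(P[...,0]-541,P[...,1]+187)<12)&(P[...,2]>85)&(P[...,2]<110)&(im[...,0]>1.5*im[...,2].astype(float)); print(c,P[m].mean(0).round(1) if m.any() else 0,m.sum())
save('c2',np.hstack(ims))
s=state();print(s['t'],s['eef_pos'],s['tcp_rot'],s['opening'],s['ft_force'])
```

```text
scene [ 541.1 -182.    95.3] 29
side [ 538.3 -182.6   93.6] 35
7.35 [ 541.59742434 -186.84739946  135.28263889] [-3.14154074e+00  3.37679779e-04  2.69339741e+00] 0.29419723106652645 [ 0.23912628  0.32984762 -0.43850083]
```

View pics/c2.png

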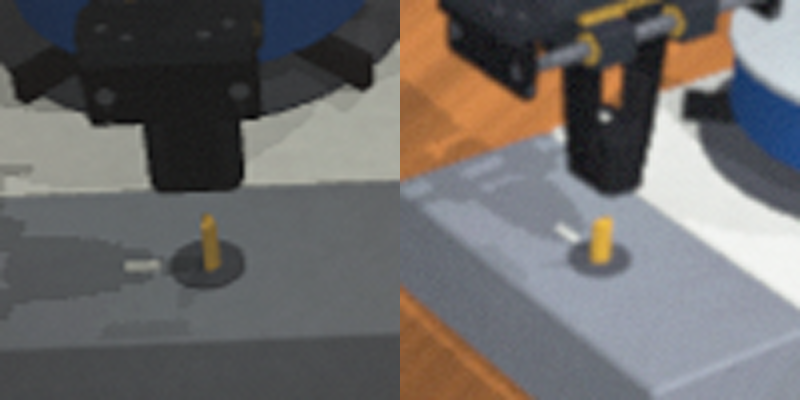

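The crops show the knob held just above the brass spindle, with the white tick to its left (140,266), in line with the tool yaw. Descending gently and watching the force.

arm_command([
  [[0,0,0.04],0],
  [[0,0,0.04],0],
  [[0,0,0.012],0],
  [[0,0,0.008],0],
  [[0,0,0.004],0],
])

```text
t: 7.85
eef_pos: [541.5, -187.1, 108.9]
tcp_rot: [-3.142, -0.0, 2.693]
ft_force: [-0.7, -0.2, -1.2]
opening: 0.294
grip_force: 30.0
```

arm_command([
  [[0,0,0.004],0],
  [[0,0,0.004],0],
  [[0,0,0.004],0],
  [[0,0,0],0],
  [[0,0,0],0],
])

```text
t: 8.35
eef_pos: [541.5, -187.1, 106.2]
tcp_rot: [-3.141, 0.0, 2.693]
ft_force: [-0.0, -0.1, 0.1]
opening: 0.296
grip_force: 30.0
```

arm_command([
  [[0,0,0.005],0],
  [[0,0,0.005],0],
  [[0,0,0.005],0],
  [[0,0,0.005],0],
  [[0,0,0],0],
])

```text
t: 8.85
eef_pos: [541.4, -187.1, 100.9]
tcp_rot: [-3.142, -0.0, 2.693]
ft_force: [0.1, 0.1, -0.2]
opening: 0.292
grip_force: 30.0
```

arm_command([
  [[0,0,0.008],0],
  [[0,0,0.008],0],
  [[0,0,0.008],0],
  [[0,0,0.006],0],
  [[0,0,0],0],
])

```text
t: 9.35
eef_pos: [541.4, -187.1, 93.4]
tcp_rot: [-3.142, -0.0, 2.693]
ft_force: [0.0, -0.1, -0.5]
opening: 0.296
grip_force: 30.0
```

arm_command([
  [[0,0,0.005],0],
  [[0,0,0.005],0],
  [[0,0,0.004],0],
  [[0,0,0],0],
  [[0,0,0],0],
])

```text
t: 9.85
eef_pos: [541.6, -187.1, 90.3]
tcp_rot: [-3.142, 0.0, 2.693]
ft_force: [-0.6, 0.3, 4.2]
opening: 0.292
grip_force: 30.0
```

The knob is home at z ≈ 91.5 and the spring has started (4.2 N). Pressing about 6 mm more.

arm_command([
  [[0,0,0.006],0],
  [[0,0,0.006],0],
  [[0,0,0.006],0],
  [[0,0,0.006],0],
  [[0,0,0],0],
])

```text
t: 10.35
eef_pos: [541.6, -187.2, 84.5]
tcp_rot: [-3.142, 0.001, 2.693]
ft_force: [-1.7, 0.6, 9.0]
opening: 0.297
grip_force: 30.0
```

arm_command([
  [[0,0,0],0],
  [[0,0,0],0],
  [[0,0,0],0],
  [[0,0,0],0],
  [[0,0,0],0],
])

```text
t: 10.85
eef_pos: [541.6, -187.2, 84.6]
tcp_rot: [-3.142, 0.001, 2.693]
ft_force: [-1.1, 0.4, 8.4]
opening: 0.291
grip_force: 30.0
```

arm_command([
  [[0,0,0.003],0],
  [[0,0,0.002],0],
  [[0,0,0],0],
  [[0,0,0],0],
  [[0,0,0],0],
])

```text
t: 11.35
eef_pos: [541.6, -187.2, 83.6]
tcp_rot: [-3.142, 0.001, 2.693]
ft_force: [-2.4, 0.7, 11.3]
opening: 0.293
grip_force: 30.0
```

Run:
```python
from h import *
f=[]; ims=[]
for i in range(3):
  for c in ['scene','side']:
    cal=viewer.get_calibration(c); im,d=viewer.read_camera(c); f.append(state()['ft_force'])
    if i==2:
        u,v=pix(cal,[541,-187,95]).astype(int); ims.append(cv2.resize(im[v-40:v+40,u-40:u+40],(400,400),interpolation=cv2.INTER_CUBIC))
save('c3',np.hstack(ims)); print(np.mean(f,0),state()['eef_pos'],state()['t'])
```

```text
[-2.74490912  1.09342477 11.76696908] [ 541.62342382 -187.20471178   83.58381644] 11.65
```

View pics/c3.png

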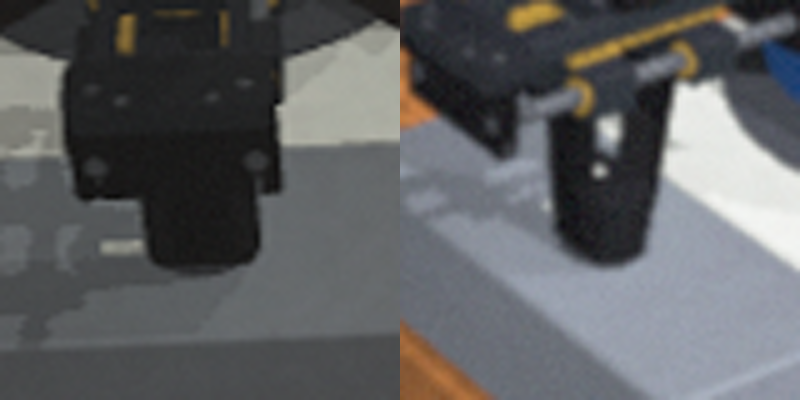

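The crops show the knob seated low over the deck with the white tick beside it (122,246). At 11.8 N and 7.9 mm of travel, the spindle is at or very near its stop. Handing in.

```bash
python3 -c "
from h import *
print(env.job_done())"
```

```text
the job is handed in; nothing more can be done
None
```

The knob is fully home on the spindle, with its pointer towards the tick. It is still held pressed in with about 11.8 N, at or very near the stop. The cup and jar were not touched, and the job was handed in at about 12 s; no verdict was returned.

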